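# Set an oak strip against the long-length flip stop

### The arm

A 6-joint arm with a two-finger parallel gripper is mounted at the origin on a cart in front of the work surface, level with it; the furniture and walls round the work are solid. World frame = base frame: x ahead of the robot, y to its left, z up, the work surface at z = 0. Lengths are in m, angles in rad, forces in N, time in s.
With the tool pointing down it reaches from about 0.3 to 0.775 m from the base axis. Payload 14.6 kg.
Tool frame: the origin (TCP) lies midway between the tips of the shut fingers; the grasp point (between the pads) lies 19 mm behind it; z points along the fingers, y is the line along which they close (so a half turn about z gives the same grasp; the last joint's range is limited). The gripper opens to 85 mm and grips with 20 to 120 N. Pads are 22 mm wide; open, the fingers measure 114 mm over their backs; the gripper's body (76 mm by 85 mm) begins 54 mm behind the grasp point. The pads swing forward as they close: fully open they stand 13 mm farther back than shut.
Start: joints at [1.199, 0.3, 1.521, -0, 1.321, -0.067], TCP at [0.165, 0.525, 0.231] pointing down, gripper open.
Joint ranges: [-3.03, 3.03], [-0.79, 2.21], [0.23, 2.52], [-1.04, 4.18], [0, 3.07], [-2.55, 2.55]. Speed limits (rad/s): [2.22, 2.22, 2.57, 3.14, 3.14, 3.14].

### API

Orientations are given as a unit quaternion [w, x, y, z].
In Python, from cell import ctrl, grab_frame gives the robot as it stands.
- The arm moves only by the tool send_rows, never from a script. Its argument "deltas" is a list of rows, each an object with "gripper": the finger opening in mm, from 0 to 85.4; "xyz": the shift along the tool's x, y, z in mm, a list of three; "spin": the turn about the tool's z in degrees. In form: [{"gripper": gripper, "xyz": [tx, ty, tz], "spin": spin}, ...]. A call has exactly 10 rows; each row is the pose to reach, as a shift and turn from the pose commanded when the call began, along the tool's axes at that moment; what a row does not reach only later rows make up. A row lasts 1/8 s, in which the tool goes at most 62.5 mm and 10.7 degrees, less where a joint would pass 70% of its speed; a pose out of reach is approached as far as the arm can. A call with a gripper value outside its range is refused whole. The fingers move at their own pace and stop on an object; "grip_force" is the grip in N (left out, the last holds). Time passes only in rows, so rows that repeat a pose let the fingers close, or fill a call up. It gives the time, the measured TCP pose, the force, the opening and the grip force at its end, in the units of the state.
- ctrl.observe(): the state, without advancing time (a new reading comes with each control period).
- grab_frame(name): name is "scene" or "top"; returns a dict with "color" (480x640x3 uint8, red, green, blue), "vfov" (degrees; the focal length in pixels is half the picture's height over the tangent of half this angle, whatever the lens; pixels are square), "cx", "cy" (the principal point, pixels), "k1" (the pictures are not rectified: a ray, as slopes to the right and down, at radius r is drawn at 1 + k1 r^2 times it, then the intrinsics apply), "R" (3x3) and "t" (3): a world point X has camera coordinates R X + t. Camera axes: x right, y down, z forward; pixel columns grow to the right and rows downward; lengths in m; the calibration is good to about 2 mm. A picture is of the moment at which its call begins. There is no depth.
- ctrl.close_job(): hands the job in; it is judged then, once.
The state is a dict: "time_s": time; "joints": joint angles; "dq": joint speeds; "joint_torque": joint torques, N m; "eef_pos": TCP position; "tcp_rot": TCP orientation; "wrist_force": force on the tool from outside, world axes, zero at the start; "moment": the same for the moment, N m; "width": opening from 0.0 (shut) to 1.0 (fully open); "grasp_force": force on a finger pad.
Only numpy, scipy, OpenCV 4.12 (cv2) and the standard library are available. Lean on these libraries where they do the work, as an engineer would, in place of code of your own. Each camera call takes 0.05 s, during which the arm holds its last target. There are 200 camera calls.

### The job

Set the oak strip up at the sawing fence for the longer cut, working only by pushing with the fingertips: flip down the right-hand stop, the one farther from the saw kerf, tip the strip over from its narrow edge onto a broad face, and push it along the fence until it lies flat with its side against the fence and its right-hand end against the lowered stop. Never pick the strip up, leave the other stop parked up, do not disturb the other things lying about, and let go at the end.

Things in the scene. Friction and masses are not known exactly. Their poses are not given: they have to be found in the camera images.
- saw_fence: hardwood sawing fence, aluminium track on top, fixed to the bench across the robot's view: 24 mm thick, 40 mm high. Origin on the bench at the foot of its front face, at the saw kerf, a 3 mm wide upright slot. x to the rear (front face x = 0; brackets behind reach x = 50 mm, 30 mm high); y along the fence to the left (it spans y = -205 to +130 mm); z up
- stop_long: fixed saddle of the long-length flip stop, the one farther from the kerf (158 to 178 mm right of it). Axes as the fence's. Origin on the bench at the fence's front face, in the plane of the left face of the stop's arm, which the strip's end shall touch. It reaches y = -30 to +10 mm, x = -1 to 50 mm (knob behind, below 36 mm), 58 mm high. Hinge pin along y at x = 12, z = 52 mm
- flip_long (a joint): hinge of the long-length stop's arm, rad: 0 parked up, leaning back behind the pin; 2.53 fully down in front of the fence. Gravity keeps it at either end; it balances at about 0.45 and from about 0.6 on drops forward by itself. Pushing its elbow from behind towards the robot takes about 1 N
- flip_long_elbow (a point): elbow of that dark steel L-shaped arm, middle of its 20 mm width: a bar 42 mm long from the pin to the elbow, 10 mm thick, then a foot 22 x 20 x 51 mm at a right angle. Parked, the elbow is its rearmost point, 37 mm behind the pin, 72 mm over the bench; the foot rises from it, up and slightly forward
- stop_short: saddle of the short-length flip stop, same make, axes and origin as stop_long, nearer to the kerf (62 to 80 mm to the right of it)
- flip_short (a joint): hinge of the short-length stop's arm, rad: 0 parked up; must stay up
- strip: oak strip 190 x 34 x 22 mm, 0.13 kg, loose; at first it stands on a narrow 190 x 22 mm edge, 34 mm high, in front of the fence and roughly parallel to it. Origin: centre of the broad face that looks to the robot at first. y along its length, to the left; x across its 34 mm width (vertical at first); z along its 22 mm thickness, from that face into the wood
- strip_mid (a point): centre of the strip, 11 mm from the origin along its z; 17 mm over the bench as it stands on edge, 11 mm as it lies flat
- pencil: red flat carpenter's pencil, 156 mm long, bystander lying behind the fence; origin at its middle
- offcut: pine offcut 36 x 60 x 18 mm, bystander at the front right; origin at the middle of its underside
- chisel: chisel with ash handle, 244 mm long, bystander left of the fence; origin at its middle
- sanding_block: cork sanding block 60 x 96 x 32 mm, bystander behind the fence; origin at the middle of its underside
- nail_jar: grey lidded jar, 61 mm across, 75 mm high, bystander at the rear; origin at the middle of its underside
- spool: flat white spool, 136 mm across, 20 mm high, bystander at the front left, with a roll of black tape on it; origin at the middle of its underside
- tape_roll: roll of black tape, 77 mm across, 36 mm high, bystander on the spool
- flip_long_foot (a point): end of that arm's foot, middle of its 20 mm width: parked, near the top of the arm, about 108 mm over the bench (highest corner 114 mm); while it tips over no part rises over 115 mm. Lowered, 6 mm over the bench; the foot then stands 8 to 30 mm in front of the fence's front face

How it is judged:
By the outcome, as a careful person would: the job done as asked, in the order asked, and still so for the second after the job is handed in, with the robot touching nothing.
It also fails if it takes over 59 s, if anything falls off the work surface, if the arm or the gripper's body presses on something with over 40 N, if the wrist force passes 120 N, or if a joint passes its speed limit or range.

## Working session

There is one attempt and no reset: what is moved stays moved. The work goes in short steps, Python scripts to look and compute and a tool call to move; the robot and the scene stay as the last step left them, time stands still between calls to the robot, and variables do not carry over. Pictures are saved under pics/ and viewed, at most 10 in all, crops included, and the job is handed in when it is done.

Besides the shell and the picture viewer there is one more tool, called after "Emit:" as name(argument=value, ...) on one line, values as JSON. send_rows: Moves the arm, as the interface text tells. Its arguments: {"type":"object","properties":{"deltas":{"type":"array","items":{"type":"object","properties":{"gripper":{"type":"number"},"xyz":{"type":"array","items":{"type":"number"}},"spin":{"type":"number"}}}},"grip_force":{"type":"number"}},"required":["deltas"]}

```bash
mkdir -p pics
cat > h.py <<'E'
import numpy as np, cv2
from cell import ctrl, grab_frame
def K(f):
    h,w=f["color"].shape[:2]; fl=h/2/np.tan(np.radians(f["vfov"])/2)
    return fl,np.array([[fl,0,f["cx"]],[0,fl,f["cy"]],[0,0,1]])
def ray(f,p):
    fl,_=K(f); d=np.array([(p[0]-f["cx"])/fl,(p[1]-f["cy"])/fl]); s=d.copy()
    for _ in range(20): s=d/(1+f["k1"]*(s@s))
    R=np.array(f["R"]);t=np.array(f["t"])
    return -R.T@t, R.T@np.array([s[0],s[1],1])
def onz(f,p,z):
    o,d=ray(f,p); return o+d*(z-o[2])/d[2]
def proj(f,X):
    c=np.array(f["R"])@np.array(X)+np.array(f["t"]); s=c[:2]/c[2]; s=s*(1+f["k1"]*(s@s)); fl,_=K(f)
    return s*fl+[f["cx"],f["cy"]]
def two(f,p,g,q):
    a,d=ray(f,p); b,e=ray(g,q)
    s=np.linalg.lstsq(np.c_[d,-e],b-a,rcond=None)[0]
    P,Q=a+d*s[0],b+e*s[1]; return (P+Q)/2,np.linalg.norm(P-Q)
def save(f,n,crop=None,sc=1):
    im=f["color"][:,:,::-1]
    if crop: im=im[crop[1]:crop[3],crop[0]:crop[2]]
    cv2.imwrite("pics/"+n,cv2.resize(im,None,fx=sc,fy=sc,interpolation=cv2.INTER_CUBIC))
E
python3 - <<'E'
from h import *
import pickle
for n in("scene","top"):
    f=grab_frame(n); save(f,n+"0.png"); pickle.dump(f,open(n+"0.pkl","wb")); print(n,f["vfov"],f["k1"],-np.array(f["R"]).T@f["t"],np.array(f["R"])[2])
s=ctrl.observe();print(s["time_s"],s["eef_pos"],s["tcp_rot"],s["width"])
E
```

```text
scene 50.92707824364652 -0.07034996417787986 [-0.11430709  1.04699217  0.63225735] [ 0.56653211 -0.69076746 -0.44931245]
top 50.904033910642994 -0.07590338264838785 [0.41821081 0.17429212 1.05764739] [ 0.1833558   0.02320467 -0.98277271]
0.1 [0.16498442 0.52445823 0.230768  ] [-1.08378012e-04  1.51812798e-01  9.88409125e-01 -5.14345265e-04] 0.996583701428597
```

View pics/scene0.png

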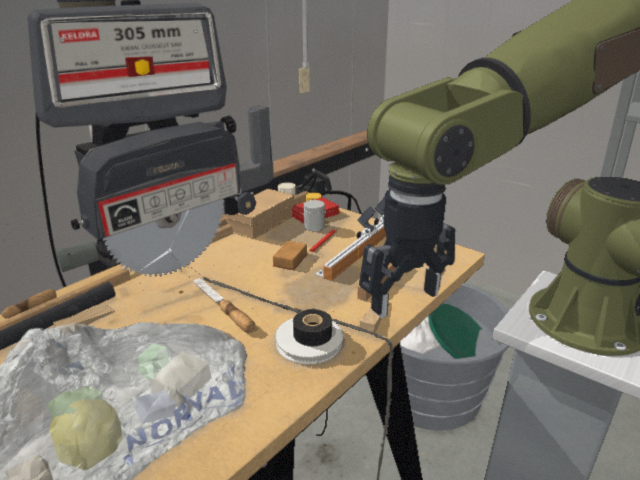

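View pics/top0.png

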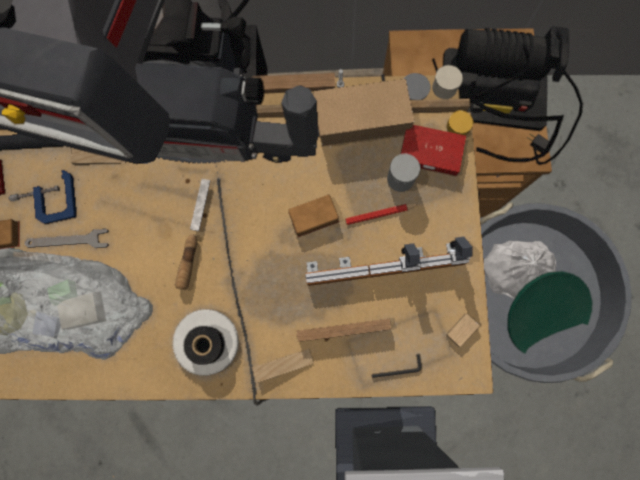

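The top view shows the fence from about (307,278) to (470,258), both stops parked at (410,257) and (460,248), and the strip from (298,335) to (395,325). I'll zoom in on that area.

Run:
```python
from h import *
import pickle
f=pickle.load(open("top0.pkl","rb")); save(f,"topc.png",(285,225,485,375),4)
print(proj(f,[.165,.525,.23]))
for p in [(307,282),(470,265),(298,335),(395,325),(463,331),(470,245),(205,343),(490,395)]: print(p,onz(f,p,0.04 if p[1]<300 else .034))
```

```text
[117.26494372 502.65430381]
(307, 282) [0.53355985 0.22577138 0.04      ]
(470, 265) [ 0.55970305 -0.10676257  0.04      ]
(298, 335) [0.42778619 0.24599019 0.034     ]
(395, 325) [0.44314916 0.05096809 0.034     ]
(463, 331) [ 0.4275059 -0.0848454  0.034    ]
(470, 245) [ 0.60106141 -0.10986384  0.04      ]
(205, 343) [0.41516456 0.43449039 0.034     ]
(490, 395) [ 0.30098876 -0.13050099  0.034     ]
```

View pics/topc.png

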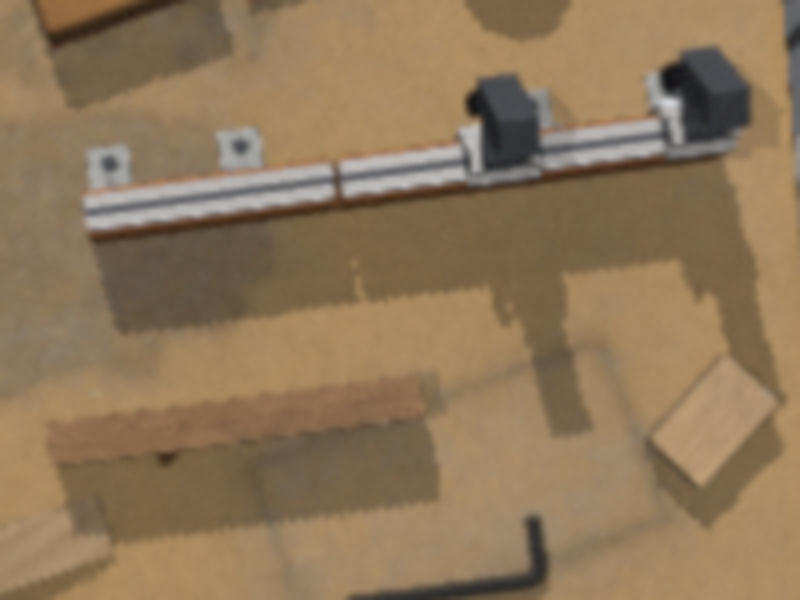

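The zoomed crop shows these points (crop pixels): kerf at (338,190), fence front edge from (90,238) to (735,157), long stop's foot and elbow block at (700,95), strip's top-edge corners at (57,462) and (425,415), offcut at (715,420).

Run:
```python
from h import *
import pickle
f=pickle.load(open("top0.pkl","rb"))
c=lambda x,y:(285+x/4-.375,225+y/4-.375)
L=onz(f,c(92,240),0); R=onz(f,c(738,160),0); print("foot",L,R,np.linalg.norm(L-R))
L4=onz(f,c(88,230),.04); R4=onz(f,c(738,150),.04); print("top",L4,R4)
ey=(L-R)/np.linalg.norm(L-R); ex=np.array([ey[1],-ey[0],0]); print("ang",np.degrees(np.arctan2(-ey[0],ey[1])))
k=onz(f,c(338,196),.04); O=L+ey*((k-L)@ey); O[2]=0; print("kerf",O)
for n,p,z in [("strip FL",(57,462),.034),("FR",(425,415),.034),("BR",(423,375),.034),("BL",(48,424),.034),
 ("saddle L",(660,150),.045),("saddleR",(738,140),.045),("foot topL",(683,60),.105),("arm R",(748,85),.1),("arm rear",(715,48),.1),("short saddle L",(467,180),.045),("shortR",(541,172),.045),("offcut L",(650,437),.018),("sand",(50,0),.03),("jar",(525,30),0),("pinehi",(108,545),.01)]:
    P=onz(f,c(*p),z); d=P-O; print(n,P.round(4),"fence",np.round([d@ex*1e3,d@ey*1e3],1))
```

```text
foot [0.53250882 0.22657155 0.        ] [ 0.56611552 -0.1160073   0.        ] 0.3442232968700614
top [0.53332356 0.22653708 0.04      ] [ 0.5656608  -0.10540806  0.04      ]
ang 5.602740458488151
kerf [0.54501222 0.09911486 0.        ]
strip FL [0.4176 0.2444 0.034 ] fence [-112.6  157. ]
FR [0.4367 0.0595 0.034 ] fence [-111.7  -28.8]
BR [0.4566 0.0597 0.034 ] fence [-91.9 -30.6]
BL [0.4365 0.2486 0.034 ] fence [-93.4 159.4]
saddle L [ 0.566  -0.0643  0.045 ] fence [   4.9 -164.7]
saddleR [ 0.5701 -0.1044  0.045 ] fence [   5.1 -205. ]
foot topL [ 0.6006 -0.0643  0.105 ] fence [  39.4 -168. ]
arm R [ 0.5885 -0.0961  0.1   ] fence [  24.2 -198.6]
arm rear [ 0.6071 -0.0815  0.1   ] fence [  44.1 -185.8]
short saddle L [0.5533 0.0343 0.045 ] fence [  1.9 -65.3]
shortR [ 0.5564 -0.0033  0.045 ] fence [   1.3 -103.1]
offcut L [ 0.4228 -0.0561  0.018 ] fence [-136.8 -142.6]
sand [0.6557 0.2449 0.03  ] fence [124.4 134.3]
jar [ 0.6393 -0.007   0.    ] fence [  83.5 -114.8]
pinehi [0.3753 0.2207 0.01  ] fence [-157.1  137.5]
```

Emit:
send_rows(deltas=[{"gripper": 0,"xyz": [-60,-40,-10],"spin": -3},{"gripper": 0,"xyz": [-120,-80,-10],"spin": -6},{"gripper": 0,"xyz": [-170,-114,-10],"spin": -9},{"gripper": 0,"xyz": [-220,-147,-10],"spin": -12},{"gripper": 0,"xyz": [-270,-180,-10],"spin": -15},{"gripper": 0,"xyz": [-320,-214,-10],"spin": -18},{"gripper": 0,"xyz": [-370,-247,-10],"spin": -21},{"gripper": 0,"xyz": [-420,-280,-10],"spin": -23},{"gripper": 0,"xyz": [-470,-314,-10],"spin": -23},{"gripper": 0,"xyz": [-520,-347,-10],"spin": -23}], grip_force=40)

```text
time_s: 1.35
eef_pos: [0.5574, 0.0363, 0.2411]
tcp_rot: [-0.0, -0.048, 0.999, 0.0]
wrist_force: [-0.3, 1.9, -0.2]
width: -0.003
grasp_force: 0.0
```

Emit:
send_rows(deltas=[{"gripper": 0,"xyz": [-30,-46,0],"spin": 0},{"gripper": 0,"xyz": [-60,-92,0],"spin": 0},{"gripper": 0,"xyz": [-79,-121,15],"spin": 0},{"gripper": 0,"xyz": [-79,-121,50],"spin": 0},{"gripper": 0,"xyz": [-79,-121,90],"spin": 0},{"gripper": 0,"xyz": [-79,-121,130],"spin": 0},{"gripper": 0,"xyz": [-79,-121,160],"spin": 0},{"gripper": 0,"xyz": [-79,-121,174],"spin": 0},{"gripper": 0,"xyz": [-79,-121,174],"spin": 0},{"gripper": 0,"xyz": [-79,-121,174],"spin": 0}])

```text
time_s: 2.6
eef_pos: [0.6474, -0.0747, 0.0687]
tcp_rot: [0.001, -0.048, 0.999, -0.0]
wrist_force: [0.1, -0.0, 0.5]
width: 0.001
grasp_force: 0.0
```

```bash
cat >> h.py <<'E'
O=np.array([.5450,.0991,0]);A=np.radians(5.6);ex=np.array([np.cos(A),np.sin(A),0]);ey=np.array([-np.sin(A),np.cos(A),0])
def fen(P): d=np.array(P)-O; return np.round([d@ex*1e3,d@ey*1e3,P[2]*1e3],1)
E
python3 - <<'E'
from h import *
s=ctrl.observe();print(fen(s["eef_pos"]),s["wrist_force"])
f=grab_frame("scene");save(f,"s1.png",(240,150,480,330),3.3)
E
```

```text
[  85.  -183.    68.7] [ 0.11684576 -0.04720097  0.47511419]
```

View pics/s1.png

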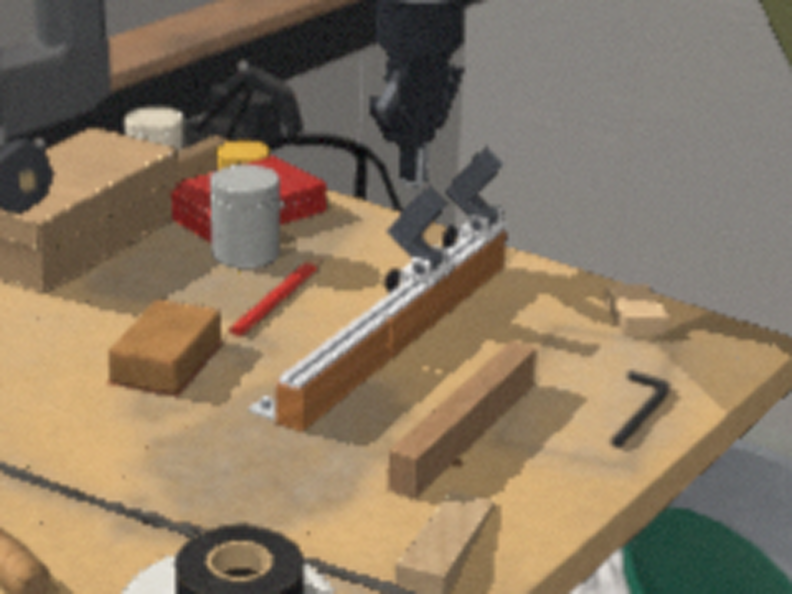

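The scene view shows the finger at (413,165) just behind the long stop's elbow (455,190), with the path clear. Next I push the elbow forward.

Emit:
send_rows(deltas=[{"gripper": 0,"xyz": [10,-2,4],"spin": 0},{"gripper": 0,"xyz": [18,-2,4],"spin": 0},{"gripper": 0,"xyz": [24,-2,4],"spin": 0},{"gripper": 0,"xyz": [29,-2,4],"spin": 0},{"gripper": 0,"xyz": [34,-2,4],"spin": 0},{"gripper": 0,"xyz": [39,-2,4],"spin": 0},{"gripper": 0,"xyz": [44,-2,4],"spin": 0},{"gripper": 0,"xyz": [49,-2,4],"spin": 0},{"gripper": 0,"xyz": [53,-2,4],"spin": 0},{"gripper": 0,"xyz": [56,-2,4],"spin": 0}])

```text
time_s: 3.9
eef_pos: [0.5909, -0.0821, 0.0632]
tcp_rot: [-0.0, -0.048, 0.999, 0.0]
wrist_force: [-0.3, -0.5, -0.4]
width: 0.0
grasp_force: 0.0
```

Emit:
send_rows(deltas=[{"gripper": 0,"xyz": [2,0,-5],"spin": 0},{"gripper": 0,"xyz": [4,0,-10],"spin": 0},{"gripper": 0,"xyz": [4,0,-25],"spin": 0},{"gripper": 0,"xyz": [0,0,-60],"spin": 0},{"gripper": 0,"xyz": [0,0,-100],"spin": 0},{"gripper": 0,"xyz": [0,30,-110],"spin": 0},{"gripper": 0,"xyz": [0,80,-110],"spin": 0},{"gripper": 0,"xyz": [0,130,-110],"spin": 0},{"gripper": 0,"xyz": [0,190,-110],"spin": 0},{"gripper": 0,"xyz": [0,240,-110],"spin": 0}])

```text
time_s: 5.15
eef_pos: [0.5678, 0.159, 0.1746]
tcp_rot: [0.001, -0.049, 0.999, 0.0]
wrist_force: [0.2, 0.0, 0.3]
width: 0.001
grasp_force: 0.0
```

Run:
```python
from h import *
s=ctrl.observe();print(fen(s["eef_pos"]),s["wrist_force"])
f=grab_frame("scene");save(f,"s2.png",(340,180,480,300),3)
g=grab_frame("top");save(g,"t2.png",(285,225,485,375),3)
a=cv2.imread("pics/s2.png");b=cv2.imread("pics/t2.png")
h=max(a.shape[0],b.shape[0]);o=np.zeros((a.shape[0]+0+b.shape[0],600,3),np.uint8)
o[:a.shape[0],:a.shape[1]]=a;o[a.shape[0]:,:b.shape[1]]=b;cv2.imwrite("pics/st2.png",cv2.resize(o,None,fx=.73,fy=.73))
```

```text
[ 28.5  57.3 174.6] [0.24394183 0.02753356 0.28388489]
```

View pics/st2.png

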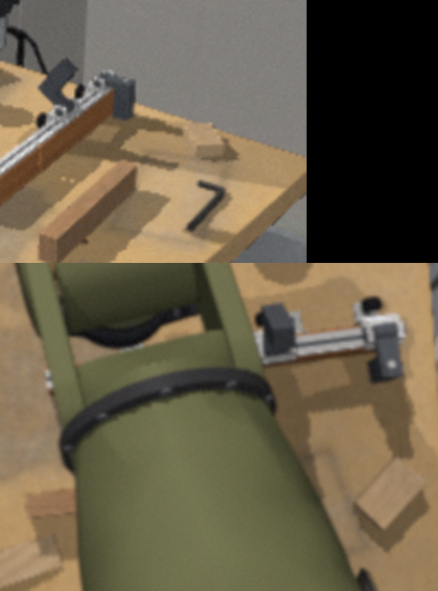

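The lower stop is down in front of the fence (scene inset (118,95), top inset (385,355)), the short one is still up, and the strip hasn't moved. Next I go in front of the strip.

Emit:
send_rows(deltas=[{"gripper": 0,"xyz": [50,7,0],"spin": 0},{"gripper": 0,"xyz": [100,7,0],"spin": 0},{"gripper": 0,"xyz": [150,7,0],"spin": 0},{"gripper": 0,"xyz": [178,7,0],"spin": 0},{"gripper": 0,"xyz": [178,7,40],"spin": 0},{"gripper": 0,"xyz": [178,7,80],"spin": 0},{"gripper": 0,"xyz": [178,7,115],"spin": 0},{"gripper": 0,"xyz": [178,7,140],"spin": 0},{"gripper": 0,"xyz": [178,7,147],"spin": 0},{"gripper": 0,"xyz": [178,7,147],"spin": 0}])

```text
time_s: 6.5
eef_pos: [0.3906, 0.1466, 0.0269]
tcp_rot: [0.0, -0.048, 0.999, 0.0]
wrist_force: [0.1, -0.6, 0.0]
width: -0.001
grasp_force: 0.0
```

Emit:
send_rows(deltas=[{"gripper": 0,"xyz": [-12,0,0],"spin": 0},{"gripper": 0,"xyz": [-20,0,0],"spin": 0},{"gripper": 0,"xyz": [-25,0,0],"spin": 0},{"gripper": 0,"xyz": [-29,0,-1],"spin": 0},{"gripper": 0,"xyz": [-33,0,-2],"spin": 0},{"gripper": 0,"xyz": [-37,0,-4],"spin": 0},{"gripper": 0,"xyz": [-41,0,-5],"spin": 0},{"gripper": 0,"xyz": [-45,0,-6],"spin": 0},{"gripper": 0,"xyz": [-49,0,-7],"spin": 0},{"gripper": 0,"xyz": [-53,0,-7],"spin": 0}])

```text
time_s: 7.75
eef_pos: [0.4433, 0.1518, 0.0333]
tcp_rot: [0.0, -0.048, 0.999, 0.0]
wrist_force: [-0.8, 0.9, 0.4]
width: -0.001
grasp_force: 0.0
```

Run:
```python
from h import *
s=ctrl.observe();print(fen(s["eef_pos"]),s["wrist_force"])
f=grab_frame("scene");save(f,"s3.png",(300,180,480,330),4)
```

```text
[-96.1  62.4  33.3] [-0.84981722  0.8548902   0.39114296]
```

View pics/s3.png

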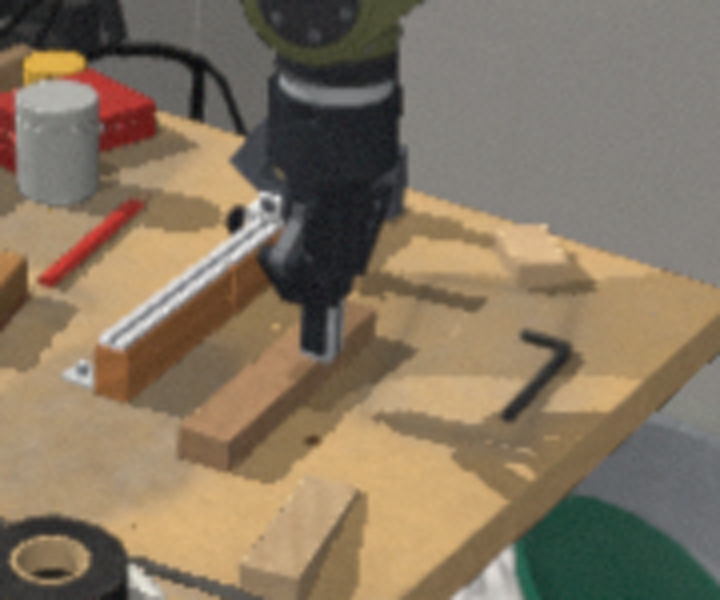

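The strip now lies flat on its broad face, left end at (205,445), with the tip just over its front edge. I'll back off, lower, and push it to the fence.

Emit:
send_rows(deltas=[{"gripper": 0,"xyz": [20,1,0],"spin": 0},{"gripper": 0,"xyz": [40,1,0],"spin": 0},{"gripper": 0,"xyz": [40,1,12],"spin": 0},{"gripper": 0,"xyz": [40,1,24],"spin": 0},{"gripper": 0,"xyz": [32,1,24],"spin": 0},{"gripper": 0,"xyz": [24,1,24],"spin": 0},{"gripper": 0,"xyz": [16,1,24],"spin": 0},{"gripper": 0,"xyz": [8,1,24],"spin": 0},{"gripper": 0,"xyz": [0,1,24],"spin": 0},{"gripper": 0,"xyz": [-8,1,24],"spin": 0}])

```text
time_s: 9.05
eef_pos: [0.4513, 0.1536, 0.0093]
tcp_rot: [-0.0, -0.048, 0.999, -0.0]
wrist_force: [-1.6, -0.7, 0.5]
width: 0.003
grasp_force: 0.5
```

Emit:
send_rows(deltas=[{"gripper": 0,"xyz": [-6,0,0],"spin": 0},{"gripper": 0,"xyz": [-12,0,0],"spin": 0},{"gripper": 0,"xyz": [-18,0,0],"spin": 0},{"gripper": 0,"xyz": [-24,0,0],"spin": 0},{"gripper": 0,"xyz": [-29,0,0],"spin": 0},{"gripper": 0,"xyz": [-34,0,0],"spin": 0},{"gripper": 0,"xyz": [-37,0,0],"spin": 0},{"gripper": 0,"xyz": [-39,0,0],"spin": 0},{"gripper": 0,"xyz": [-40,0,0],"spin": 0},{"gripper": 0,"xyz": [-41,0,0],"spin": 0}])

```text
time_s: 10.3
eef_pos: [0.4916, 0.1575, 0.0093]
tcp_rot: [-0.0, -0.048, 0.999, 0.0]
wrist_force: [-0.6, 0.3, 0.1]
width: 0.003
grasp_force: 0.3
```

Run:
```python
from h import *
s=ctrl.observe();print(fen(s["eef_pos"]),s["wrist_force"])
```

```text
[-47.4  63.3   9.3] [-0.62062933  0.29737965  0.12478678]
```

Not at the fence yet (friction force only), so I push a little further.

Emit:
send_rows(deltas=[{"gripper": 0,"xyz": [-1,0,0],"spin": 0},{"gripper": 0,"xyz": [-1.5,0,0],"spin": 0},{"gripper": 0,"xyz": [-2,0,0],"spin": 0},{"gripper": 0,"xyz": [-2.5,0,0],"spin": 0},{"gripper": 0,"xyz": [-3,0,0],"spin": 0},{"gripper": 0,"xyz": [-3.5,0,0],"spin": 0},{"gripper": 0,"xyz": [-4,0,0],"spin": 0},{"gripper": 0,"xyz": [-4,0,0],"spin": 0},{"gripper": 0,"xyz": [-4,0,0],"spin": 0},{"gripper": 0,"xyz": [-4,0,0],"spin": 0}])

```text
time_s: 11.55
eef_pos: [0.493, 0.1576, 0.0089]
tcp_rot: [-0.003, -0.048, 0.999, -0.0]
wrist_force: [-22.3, -2.9, 15.5]
width: 0.001
grasp_force: 11.1
```

Run:
```python
from h import *
s=ctrl.observe();print(fen(s["eef_pos"]),s["wrist_force"])
f=grab_frame("scene");save(f,"s4.png",(300,180,480,330),4)
```

```text
[-46.1  63.3   8.9] [-22.33017032  -2.86702212  15.48953867]
```

View pics/s4.png

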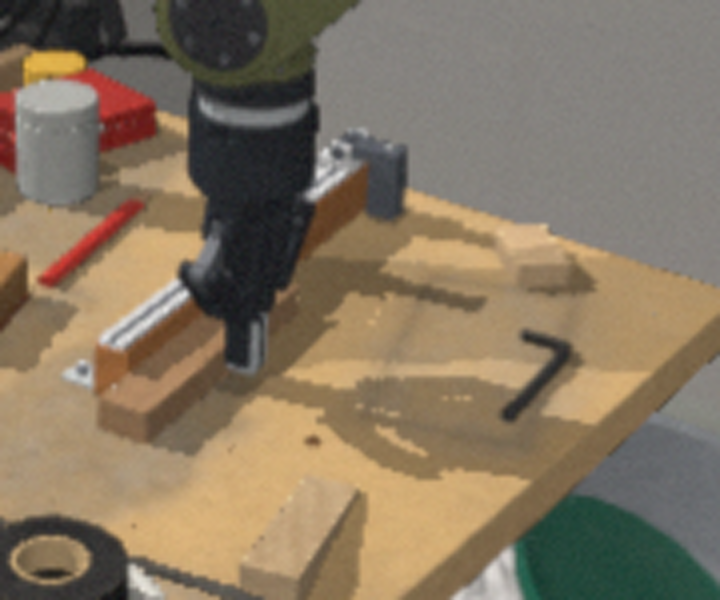

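The strip lies against the fence (22 N contact), left end at (125,415). The lowered stop is at (388,175). Now I go round to the left end.

Emit:
send_rows(deltas=[{"gripper": 0,"xyz": [20,0,0],"spin": 0},{"gripper": 0,"xyz": [40,0,-15],"spin": 0},{"gripper": 0,"xyz": [40,40,-45],"spin": 0},{"gripper": 0,"xyz": [40,90,-50],"spin": 0},{"gripper": 0,"xyz": [15,137,-50],"spin": 0},{"gripper": 0,"xyz": [-23,137,-50],"spin": 0},{"gripper": 0,"xyz": [-23,137,-25],"spin": 0},{"gripper": 0,"xyz": [-23,137,-5],"spin": 0},{"gripper": 0,"xyz": [-23,137,-1],"spin": 0},{"gripper": 0,"xyz": [-23,137,-1],"spin": 0}])

```text
time_s: 12.85
eef_pos: [0.5053, 0.2965, 0.0106]
tcp_rot: [0.0, -0.048, 0.999, 0.0]
wrist_force: [-0.2, 0.9, 0.2]
width: -0.001
grasp_force: 0.0
```

Run:
```python
from h import *
s=ctrl.observe();print(fen(s["eef_pos"]),s["wrist_force"])
```

```text
[-20.2 200.3  10.6] [-0.21116926  0.8554323   0.1712107 ]
```

Emit:
send_rows(deltas=[{"gripper": 0,"xyz": [0,-12,0],"spin": 0},{"gripper": 0,"xyz": [0,-22,0],"spin": 0},{"gripper": 0,"xyz": [0,-30,0],"spin": 0},{"gripper": 0,"xyz": [0,-39,0],"spin": 0},{"gripper": 0,"xyz": [0,-48,0],"spin": 0},{"gripper": 0,"xyz": [0,-57,0],"spin": 0},{"gripper": 0,"xyz": [0,-66,0],"spin": 0},{"gripper": 0,"xyz": [0,-75,0],"spin": 0},{"gripper": 0,"xyz": [0,-83,0],"spin": 0},{"gripper": 0,"xyz": [0,-90,0],"spin": 0}])

```text
time_s: 14.1
eef_pos: [0.5139, 0.2062, 0.0101]
tcp_rot: [-0.0, -0.048, 0.999, -0.0]
wrist_force: [0.2, 0.3, -0.1]
width: 0.0
grasp_force: 0.2
```

Emit:
send_rows(deltas=[{"gripper": 0,"xyz": [0,-8,0],"spin": 0},{"gripper": 0,"xyz": [0,-16,0],"spin": 0},{"gripper": 0,"xyz": [0,-24,0],"spin": 0},{"gripper": 0,"xyz": [0,-32,0],"spin": 0},{"gripper": 0,"xyz": [0,-39,0],"spin": 0},{"gripper": 0,"xyz": [0,-46,0],"spin": 0},{"gripper": 0,"xyz": [0,-53,0],"spin": 0},{"gripper": 0,"xyz": [0,-59,0],"spin": 0},{"gripper": 0,"xyz": [0,-64,0],"spin": 0},{"gripper": 0,"xyz": [0,-68,0],"spin": 0}])

```text
time_s: 15.35
eef_pos: [0.5206, 0.1389, 0.0103]
tcp_rot: [0.0, -0.048, 0.999, 0.0]
wrist_force: [-1.4, 0.6, -0.4]
width: 0.001
grasp_force: 0.2
```

Run:
```python
from h import *
s=ctrl.observe();print(fen(s["eef_pos"]),s["wrist_force"])
f=grab_frame("scene");save(f,"s5.png",(320,180,440,280),6)
```

```text
[-20.4  42.   10.3] [-1.41308188  0.57737188 -0.4378053 ]
```

View pics/s5.png

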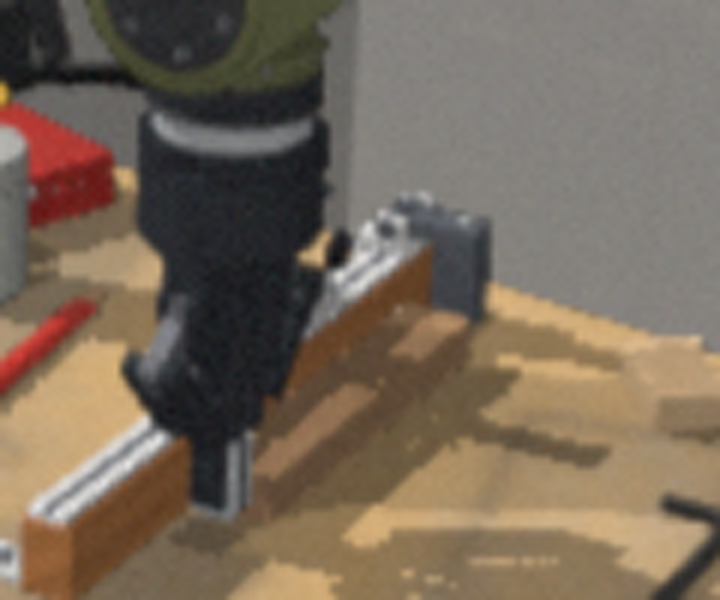

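The strip is flat along the fence with its right end at (455,325), just short of the stop, and about 12 mm remain.

Emit:
send_rows(deltas=[{"gripper": 0,"xyz": [0,-3,0],"spin": 0},{"gripper": 0,"xyz": [0,-6,0],"spin": 0},{"gripper": 0,"xyz": [0,-8,0],"spin": 0},{"gripper": 0,"xyz": [0,-9,0],"spin": 0},{"gripper": 0,"xyz": [0,-10,0],"spin": 0},{"gripper": 0,"xyz": [0,-11,0],"spin": 0},{"gripper": 0,"xyz": [0,-12,0],"spin": 0},{"gripper": 0,"xyz": [0,-13,0],"spin": 0},{"gripper": 0,"xyz": [0,-13,0],"spin": 0},{"gripper": 0,"xyz": [0,-13,0],"spin": 0}])

```text
time_s: 16.65
eef_pos: [0.5218, 0.1262, 0.0103]
tcp_rot: [-0.0, -0.048, 0.999, -0.0]
wrist_force: [-0.5, -0.4, -0.6]
width: -0.002
grasp_force: 0.0
```

Run:
```python
from h import *
s=ctrl.observe();print(fen(s["eef_pos"]),s["wrist_force"])
```

```text
[-20.5  29.2  10.3] [-0.45215713 -0.3501289  -0.57527157]
```

No stop contact yet. I'll continue in small steps.

Emit:
send_rows(deltas=[{"gripper": 0,"xyz": [0,-0.5,0],"spin": 0},{"gripper": 0,"xyz": [0,-1,0],"spin": 0},{"gripper": 0,"xyz": [0,-1.5,0],"spin": 0},{"gripper": 0,"xyz": [0,-2,0],"spin": 0},{"gripper": 0,"xyz": [0,-2.4,0],"spin": 0},{"gripper": 0,"xyz": [0,-2.8,0],"spin": 0},{"gripper": 0,"xyz": [0,-3.2,0],"spin": 0},{"gripper": 0,"xyz": [0,-3.5,0],"spin": 0},{"gripper": 0,"xyz": [0,-3.5,0],"spin": 0},{"gripper": 0,"xyz": [0,-3.5,0],"spin": 0}])

```text
time_s: 17.9
eef_pos: [0.522, 0.1235, 0.0103]
tcp_rot: [-0.0, -0.048, 0.999, 0.0]
wrist_force: [-1.6, 8.9, -0.7]
width: 0.0
grasp_force: 4.5
```

Run:
```python
from h import *
s=ctrl.observe();print(fen(s["eef_pos"]),s["wrist_force"],s["grasp_force"])
```

```text
[-20.5  26.5  10.3] [-1.60028537  8.85820418 -0.73238725] 4.460850816685706
```

Stop contact is confirmed at 8.9 N. I'll withdraw, then press the strip squarely to the fence from the front at its middle.

Emit:
send_rows(deltas=[{"gripper": 0,"xyz": [0,8,0],"spin": 0},{"gripper": 0,"xyz": [0,25,-5],"spin": 0},{"gripper": 0,"xyz": [0,25,-40],"spin": 0},{"gripper": 0,"xyz": [50,15,-50],"spin": 0},{"gripper": 0,"xyz": [60,-35,-50],"spin": 0},{"gripper": 0,"xyz": [60,-85,-50],"spin": 0},{"gripper": 0,"xyz": [60,-105,-40],"spin": 0},{"gripper": 0,"xyz": [60,-105,-15],"spin": 0},{"gripper": 0,"xyz": [60,-105,0],"spin": 0},{"gripper": 0,"xyz": [60,-105,0],"spin": 0}])

```text
time_s: 19.15
eef_pos: [0.4722, 0.0131, 0.0097]
tcp_rot: [-0.001, -0.049, 0.999, 0.0]
wrist_force: [0.8, 0.7, 0.4]
width: 0.001
grasp_force: 0.0
```

Emit:
send_rows(deltas=[{"gripper": 0,"xyz": [-8,0,0],"spin": 0},{"gripper": 0,"xyz": [-16,0,0],"spin": 0},{"gripper": 0,"xyz": [-22,0,0],"spin": 0},{"gripper": 0,"xyz": [-27,0,0],"spin": 0},{"gripper": 0,"xyz": [-31,0,0],"spin": 0},{"gripper": 0,"xyz": [-33,0,0],"spin": 0},{"gripper": 0,"xyz": [-34,0,0],"spin": 0},{"gripper": 0,"xyz": [-35,0,0],"spin": 0},{"gripper": 0,"xyz": [-36,0,0],"spin": 0},{"gripper": 0,"xyz": [-36,0,0],"spin": 0}])

```text
time_s: 20.4
eef_pos: [0.5083, 0.0159, 0.0102]
tcp_rot: [-0.0, -0.048, 0.999, -0.0]
wrist_force: [-1.6, -1.0, 0.6]
width: -0.003
grasp_force: 0.7
```

Run:
```python
from h import *
s=ctrl.observe();print(fen(s["eef_pos"]),s["wrist_force"],s["grasp_force"])
```

```text
[-44.7 -79.2  10.2] [-1.61617849 -1.04217124  0.62392367] 0.6607721373438835
```

Emit:
send_rows(deltas=[{"gripper": 0,"xyz": [-0.5,0,0],"spin": 0},{"gripper": 0,"xyz": [-1,0,0],"spin": 0},{"gripper": 0,"xyz": [-1.5,0,0],"spin": 0},{"gripper": 0,"xyz": [-1.8,0,0],"spin": 0},{"gripper": 0,"xyz": [-2,0,0],"spin": 0},{"gripper": 0,"xyz": [-2.2,0,0],"spin": 0},{"gripper": 0,"xyz": [-2.4,0,0],"spin": 0},{"gripper": 0,"xyz": [-2.5,0,0],"spin": 0},{"gripper": 0,"xyz": [-2.5,0,0],"spin": 0},{"gripper": 0,"xyz": [-2.5,0,0],"spin": 0}])

```text
time_s: 21.65
eef_pos: [0.5085, 0.0159, 0.0101]
tcp_rot: [-0.003, -0.048, 0.999, 0.0]
wrist_force: [-21.2, -3.8, 16.3]
width: -0.002
grasp_force: 10.8
```

Run:
```python
from h import *
s=ctrl.observe();print(fen(s["eef_pos"]),s["wrist_force"],s["grasp_force"])
```

```text
[-44.5 -79.2  10.1] [-21.2179319   -3.79051764  16.26044697] 10.792838592315093
```

Emit:
send_rows(deltas=[{"gripper": 0,"xyz": [20,0,0],"spin": 0},{"gripper": 0,"xyz": [40,0,-20],"spin": 0},{"gripper": 0,"xyz": [40,40,-50],"spin": 0},{"gripper": 0,"xyz": [40,90,-50],"spin": 0},{"gripper": 0,"xyz": [20,135,-50],"spin": 0},{"gripper": 0,"xyz": [-22,135,-50],"spin": 0},{"gripper": 0,"xyz": [-22,135,-25],"spin": 0},{"gripper": 0,"xyz": [-22,135,0],"spin": 0},{"gripper": 0,"xyz": [-22,135,0],"spin": 0},{"gripper": 0,"xyz": [-22,127,0],"spin": 0}])

```text
time_s: 22.9
eef_pos: [0.521, 0.1448, 0.0113]
tcp_rot: [0.001, -0.049, 0.999, 0.0]
wrist_force: [0.5, 0.1, -0.1]
width: -0.001
grasp_force: 0.0
```

Emit:
send_rows(deltas=[{"gripper": 0,"xyz": [0,-6,0],"spin": 0},{"gripper": 0,"xyz": [0,-12,0],"spin": 0},{"gripper": 0,"xyz": [0,-16,0],"spin": 0},{"gripper": 0,"xyz": [0,-19,0],"spin": 0},{"gripper": 0,"xyz": [0,-20,0],"spin": 0},{"gripper": 0,"xyz": [0,-21,0],"spin": 0},{"gripper": 0,"xyz": [0,-22,0],"spin": 0},{"gripper": 0,"xyz": [0,-22.5,0],"spin": 0},{"gripper": 0,"xyz": [0,-23,0],"spin": 0},{"gripper": 0,"xyz": [0,-23,0],"spin": 0}])

```text
time_s: 24.15
eef_pos: [0.5225, 0.1232, 0.0103]
tcp_rot: [0.0, -0.048, 0.999, 0.001]
wrist_force: [-1.3, 13.7, 0.7]
width: 0.003
grasp_force: 6.6
```

Run:
```python
from h import *
s=ctrl.observe();print(fen(s["eef_pos"]),s["wrist_force"],s["grasp_force"])
```

```text
[-20.   26.2  10.3] [-1.25240364 13.68081195  0.70739879] 6.617465105373412
```

Emit:
send_rows(deltas=[{"gripper": 0,"xyz": [0,4,0],"spin": 0},{"gripper": 0,"xyz": [0,20,0],"spin": 0},{"gripper": 0,"xyz": [0,50,-20],"spin": 0},{"gripper": 0,"xyz": [0,80,-60],"spin": 0},{"gripper": 0,"xyz": [20,110,-110],"spin": 0},{"gripper": 0,"xyz": [40,150,-160],"spin": 0},{"gripper": 0,"xyz": [60,190,-200],"spin": 0},{"gripper": 0,"xyz": [80,230,-230],"spin": 0},{"gripper": 0,"xyz": [100,270,-230],"spin": 0},{"gripper": 0,"xyz": [120,310,-230],"spin": 0}])

```text
time_s: 25.4
eef_pos: [0.372, 0.4205, 0.2408]
tcp_rot: [0.0, -0.048, 0.999, 0.0]
wrist_force: [0.3, 0.1, -0.8]
width: 0.001
grasp_force: 0.0
```

Run:
```python
from h import *
f=grab_frame("scene");save(f,"s6.png",(320,180,440,260),4)
g=grab_frame("top");save(g,"t6.png",(300,225,500,375),3)
a=cv2.imread("pics/s6.png");b=cv2.imread("pics/t6.png")
o=np.zeros((a.shape[0]+b.shape[0],600,3),np.uint8)
o[:a.shape[0],:a.shape[1]]=a;o[a.shape[0]:]=b;cv2.imwrite("pics/st6.png",cv2.resize(o,None,fx=.77,fy=.77))
```

```text
(no output)
```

View pics/st6.png

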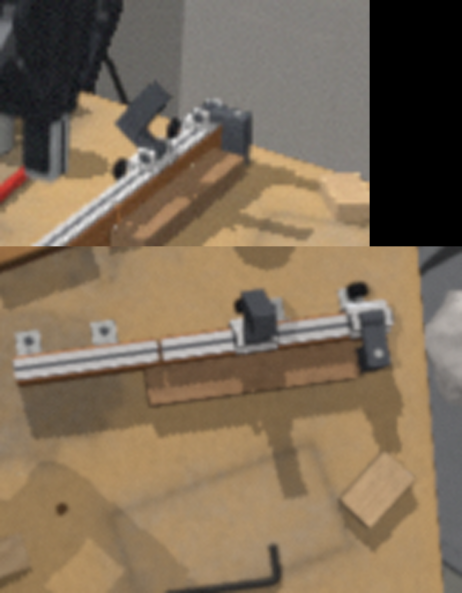

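The strip lies flat along the fence, from (148,385) to (358,365) in the top inset, its right end at the lowered stop (372,350). The short stop is up at (258,315) and the offcut hasn't moved.

```bash
python3 -c "
from cell import ctrl
print(ctrl.close_job())"
```

```text
the job is handed in; nothing more can be done
None
```

The job is handed in: the long stop is down, the strip lies flat against the fence with its right end against that stop, the short stop is still up, nothing else appears disturbed, and the arm is clear.

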